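# Hang the key and wind the clip firm

## Robot

A 6-joint arm with a two-finger parallel gripper is mounted at the origin on the work surface. World frame = base frame: x ahead of the robot, y to its left, z up, the work surface at z = 0. Lengths are in m, angles in rad, forces in N, time in s.
With the tool pointing down it reaches from about 0.3 to 0.775 m from the base axis. Payload 14.6 kg.
Tool frame: the origin (TCP) lies at the very end of the fingers, on their centre line; the grasp point (between the pads) lies 19 mm behind it; z points along the fingers, y is the direction in which the jaws open and shut (so a half turn about z gives the same grasp; the last joint's range is limited). The gripper opens to 94 mm and grips with 3 to 60 N. Pads are 16 mm wide; open, the fingers measure 119 mm over their backs; the gripper's body (75 mm by 177 mm) begins 78 mm behind the grasp point.
Start: joints at [-1.294, 0.3, 1.521, -0, 1.321, -0.067], TCP at [0.185, -0.518, 0.205] pointing down, gripper open.
Joint ranges: [-3.03, 3.03], [-0.79, 2.21], [0.23, 2.52], [-1.04, 4.18], [0, 3.07], [-2.55, 2.55]. Speed limits (rad/s): [2.22, 2.22, 2.57, 3.14, 3.14, 3.14].

## Interface

Orientations are given as a 3x3 rotation matrix whose columns are the frame's x, y, z axes.
In Python, from rig import telemetry, viewer, ticket gives the robot as it stands.
- The arm moves only by the tool step_arm, never from a script. Its argument "increments" is text: rows parted by semicolons, each of 5 numbers parted by spaces: the closure in counts, from 0 (fully open) to 255 (shut), then the shift along the tool's x, y, z in m, then the turn about the tool's z in degrees. A call has exactly 10 rows; each row is the pose to reach, as a shift and turn from the pose measured when the call began, along the tool's axes at that moment; what a row does not reach only later rows make up. A row lasts 1/8 s, in which the tool goes at most 62.5 mm and 10.7 degrees, less where a joint would pass 70% of its speed; a pose out of reach is approached as far as the arm can. A call with a gripper value outside its range is refused whole. The fingers move at their own pace and stop on an object; "squeeze" is the grip in N (left out, the last holds). Time passes only in rows, so rows that repeat a pose let the fingers close, or fill a call up. It gives the time, the measured TCP pose, the force and the opening at its end, in the units of the state.
- telemetry.get_state(): the state, without advancing time (a new reading comes with each control period).
- viewer.grab_frame(name): name is "scene" or "top" or "wrist"; returns a dict with "color" (420x560x3 uint8, red, green, blue), "fx", "fy", "cx", "cy" (pixels), "extrinsics" (4x4, takes a point from camera to world coordinates). Camera axes: x right, y up, looking along -z (the intrinsics and any distortion apply to the point x, -y, -z); pixel columns grow to the right and rows downward; lengths in m; the calibration is good to about 2 mm. The wrist camera is an equidistant fisheye: a pixel r from the principal point sees the ray r / f radians off the axis. A picture is of the moment at which its call begins. There is no depth.
- ticket.close_job(): hands the job in, once; it reports no verdict.
The state is a dict: "t": time; "joint_positions": joint angles; "joint_velocities": joint speeds; "effort": joint torques, N m; "eef_pos": TCP position; "tool_rot": TCP orientation; "contact_force": force on the tool from outside, world axes, zero at the start; "moment": the same for the moment, N m; "grip_width": finger opening in m.
Only numpy, scipy, OpenCV 4.12 (cv2) and the standard library are available. Lean on these libraries where they do the work, as an engineer would, in place of code of your own. Each camera call takes 0.05 s, during which the arm holds its last target. There are 200 camera calls.

## Task

Take the big brass key out of its wooden block and hang it by its eye on the peg of the chrome clip holder, blade down between the fixed stop and the sprung plunger, and let go of it. Then wind the holder's tension wheel clockwise until it goes firm, about 0.6 N m, without forcing it far beyond that, and let go so that the plunger is left gripping the hanging key. Leave the other things on the table undisturbed.

Things in the scene. Friction and masses are not known exactly. Their poses are not given: they have to be found in the camera images.
- key_eye (a point): Centre of the eye of the brass-coloured aluminium key, 60 g +-30 %: flat square head 42 x 42 mm, 8 mm thick, with a round 23 mm hole (the eye) at its centre, and a flat blade 14 mm wide, 8 mm thick, its tip 83 mm under the eye. Starts upright, eye 88 mm above the table. Axes: x through the eye (8 mm), y across the head (42 mm, the width to grip), z from blade to head. Both faces alike.
- keyblock: Dark wooden block 70 x 60 x 45 mm high, fixed, in whose loose slot (40 mm deep) the key stands blade down; origin under its centre.
- peg (a point): Point on the axis of the holder's horizontal 8 mm peg where the key should hang, 128 mm above the table; axes are the holder's. The peg's free end is 28 mm from it towards -x (its last 8 mm turned up by 4 mm), its column 38 mm towards +x. The fixed stop's face is 11 mm to the -y side, 30 mm long in x, top 78 mm above the table. A hanging key has its eye centre 7 to 8 mm below the axis.
- holder: The chrome clip holder, fixed: base plate 110 x 250 x 12 mm; origin under its centre. Axes: x away from the robot (roughly), along the peg from free end to column; y to the left, from the peg to the wheel; z up.
- wheel_grip (a point): Centre of the round chrome tension wheel, on its upright axis, half-way up: 130 mm to +y of the peg, 110 mm above the table; does not turn with the wheel. 60 mm across, 16 mm thick, knurled, six spokes; 27 mm free under it, down to the gear housing. Clockwise from above moves the plunger to the key, 12 mm per rad, with a drag of 0.18 N m while free (either way, so at rest it may read anything up to that).
- plunger: Sprung chrome head, 30 x 20 mm; origin at the centre of its pressing face, 62 mm above the table; moves along the holder's y. Once the key stops it, the wheel still runs free through an unknown play (1 to 13 mm of drive); then the spring bites and resistance climbs by about 1.6 N m per rad. Firm is 0.6 N m; over 1 N m marks the key. Let go, the wheel eases back a little and holds. 2.3 to 3.8 rad in all.
- glasses_case: Navy hard plastic glasses case 160 x 62 x 39 mm; leave alone. Origin under its centre.
- pot: Small empty terracotta pot, 84 mm across, 75 mm tall; leave alone. Origin under its centre.
- coin_dish: Stainless steel coin dish, 100 mm across, 22 mm tall; leave alone. Origin under its centre.
- candle: Amber glass candle jar with a wooden lid, 70 mm across, 70 mm tall; leave alone. Origin under its centre.
- clothes_brush: Wooden clothes brush 140 x 55 x 32 mm lying bristles down; leave alone. Origin under its centre.

How it is judged:
On the way, in this order (a step that is already met when the one before it is completed fails the run):
1. the key hangs by its eye on the peg, let go (x of key_eye in the frame of peg between -0.02 and 0.025 m and y of key_eye in the frame of peg between -0.012 and 0.012 m and z of key_eye in the frame of peg between -0.012 and 0 m and contact force between the fingers and key below 0.1 N), for 0.2 s.
2. the wheel is wound firm: the plunger presses on the key with over 25 N (contact force between plunger and key above 25 N), for 0.05 s.
At the end, for the whole second after the job is handed in: After winding, the key hangs still and upright (within 0.2 rad), peg through its eye (eye centre within 12 mm of the peg's axis, 20 mm before to 25 mm behind the marked point), and with the wheel let go the plunger still grips its blade with 5 to 40 N (x of key_eye in the frame of peg between -0.02 and 0.025 m and y of key_eye in the frame of peg between -0.012 and 0.012 m and z of key_eye in the frame of peg between -0.012 and 0.004 m and angle between key_eye's own z axis and vertical below 0.2 rad and linear speed of key below 0.02 m/s and contact force between plunger and key between 5 and 40 N); the robot touches nothing.
It fails at once if a bystander is moved by more than 30 mm (distance of any of glasses_case, pot, coin_dish, candle, clothes_brush from where it was at the start of the episode above 0.03 m).
It fails at once if the wheel is forced: the plunger presses on the key with over 100 N (well over 1 N m at the wheel) (contact force between plunger and key above 100 N).
It also fails if it takes over 69 s, if anything falls off the work surface, if the arm or the gripper's body presses on something with over 40 N, if the wrist force passes 120 N, or if a joint passes its speed limit or range.

## Working session

There is one attempt and no reset: what is moved stays moved. The work goes in short steps, Python scripts to look and compute and a tool call to move; the robot and the scene stay as the last step left them, time stands still between calls to the robot, and variables do not carry over. Pictures are saved under pics/ and viewed, about 8 in all and at most 12, crops included, and the job is handed in when it is done.

Besides the shell and the picture viewer there is one more tool, called after ">>>" as a command line: name --argument value ..., lists and objects as JSON in quotes. step_arm: Moves the arm, as the interface text tells. Its arguments: {"type":"object","properties":{"increments":{"type":"string"},"squeeze":{"type":"number"}},"required":["increments"]}

```bash
mkdir -p pics; cat > h.py <<'E'
import numpy as np, cv2
from rig import telemetry, viewer, ticket
def grab(n,save=None):
    f=viewer.grab_frame(n)
    if save: cv2.imwrite('pics/'+save,cv2.cvtColor(f['color'],cv2.COLOR_RGB2BGR))
    np.savez('pics/'+n+'.npz',**{k:f[k] for k in('color','fx','fy','cx','cy','extrinsics')})
    return f
def ray(f,u,v,fish=False):
    x=(u-f['cx'])/f['fx'];y=(v-f['cy'])/f['fy']
    if fish:
        r=np.hypot(x,y);s=np.sin(r)/r if r>1e-9 else 1
        d=np.array([x*s,-y*s,-np.cos(r)])
    else: d=np.array([x,-y,-1.])
    E=np.array(f['extrinsics']);return E[:3,3],E[:3,:3]@d
def at(f,u,v,z,fish=False):
    o,d=ray(f,u,v,fish);return o+d*(z-o[2])/d[2]
def proj(f,p,fish=False):
    E=np.array(f['extrinsics']);c=E[:3,:3].T@(np.array(p)-E[:3,3])
    q=np.array([c[0],-c[1],-c[2]])
    if fish:
        n=np.hypot(q[0],q[1]);k=np.arctan2(n,q[2])/n
        return np.array([f['cx']+f['fx']*q[0]*k,f['cy']+f['fy']*q[1]*k])
    return np.array([f['cx']+f['fx']*q[0]/q[2],f['cy']+f['fy']*q[1]/q[2]])
E
python3 - <<'E'
from h import *
fs=[grab(n) for n in('scene','top')]
im=np.hstack([cv2.resize(f['color'],(560,420)) for f in fs])
for n,f in zip(('scene','top'),fs):
    cv2.imwrite('pics/%s1.png'%n,cv2.cvtColor(cv2.resize(f['color'],(800,600),interpolation=cv2.INTER_CUBIC),cv2.COLOR_RGB2BGR)); print(n,f['fx'],f['cx'],f['cy'],f['extrinsics'])
print(telemetry.get_state())
E
```

```text
scene 403.3462874890538 276.5339382139934 205.12892912858285 [[ 0.44936897 -0.55037594  0.7036717   1.24465825]
 [ 0.89332925  0.27198351 -0.35775385 -0.33494952]
 [ 0.00551201  0.78937399  0.61388787  0.71426035]
 [ 0.          0.          0.          1.        ]]
top 469.38715242512575 286.8473417149494 206.9860113511535 [[ 0.02711878  0.99042229 -0.13538193  0.37574457]
 [-0.99962775  0.02646394 -0.00663467  0.01814176]
 [-0.00298838  0.13551146  0.99077127  1.36889975]
 [ 0.          0.          0.          1.        ]]
{'t': 0.1, 'joint_positions': array([-1.29362239e+00,  3.00388951e-01,  1.52150851e+00, -2.37775410e-05,
        1.32069487e+00, -6.65980770e-02]), 'joint_velocities': array([-0.00012795, -0.00242276, -0.00151141,  0.00034718,  0.0019756 ,
       -0.00100259]), 'effort': array([ 1.56680089e-03, -5.32643831e+01, -3.53285658e+01,  7.09847454e-02,
        2.34783796e-02, -7.84910458e-05]), 'eef_pos': array([ 0.18530162, -0.51760021,  0.20496209]), 'tool_rot': array([[ 9.41488063e-01,  3.37046197e-01, -2.95707704e-04],
       [ 3.37046324e-01, -9.41487580e-01,  9.55214672e-04],
       [ 4.35463418e-05, -9.98990406e-04, -9.99999500e-01]]), 'contact_force': array([ 0.01068452, -0.10903686,  0.11487965]), 'moment': array([-0.03529398, -0.02079715, -0.02911165]), 'grip_width': 0.09403810939927283}
```

View pics/scene1.png

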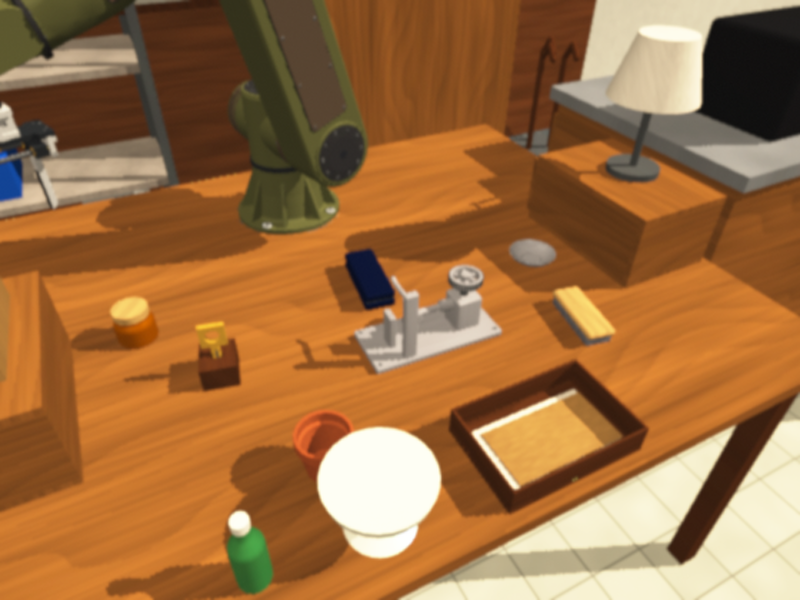

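View pics/top1.png

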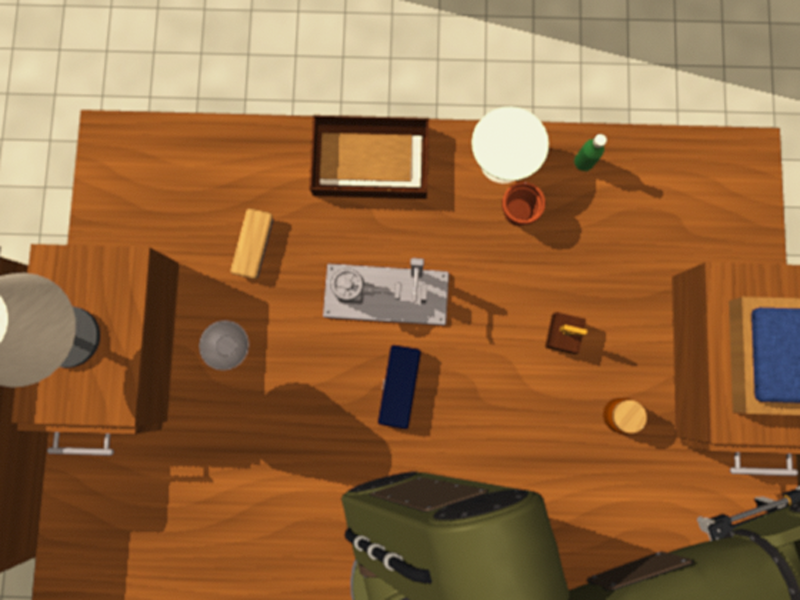

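```bash
python3 - <<'E'
from h import *
f=dict(np.load('pics/top.npz')); s=dict(np.load('pics/scene.npz'))
for n,u,v,z in [('base',327,265,.012),('base',449,271,.012),('base',446,326,.012),('base',323,318,.012),('wheel',347,285,.118),('headL',561,326,.109),('headR',587,332,.109),('blk',553,313,.045),('blk',587,320,.045),('blk',580,354,.045),('blk',547,347,.045)]:
    print(n,at(f,u*.7,v*.7,z).round(4))
for n,u,v,z in [('wheel',466,276,.118),('headTL',197,325,.109),('headTR',222,322,.109),('eye',211,336,.088),('baseL',355,335,.012),('base near',378,370,.012),('base R',500,329,.012)]:
    print('S',n,at(s,u*.7,v*.7,z).round(4))
E
```

```text
base [0.6203 0.1991 0.012 ]
base [ 0.6144 -0.0518  0.012 ]
base [ 0.5011 -0.0479  0.012 ]
base [0.5107 0.2024 0.012 ]
wheel [0.5639 0.1455 0.118 ]
headL [ 0.4979 -0.2597  0.109 ]
headR [ 0.4879 -0.3085  0.109 ]
blk [ 0.5296 -0.258   0.045 ]
blk [ 0.5174 -0.3253  0.045 ]
blk [ 0.4498 -0.311   0.045 ]
blk [ 0.4618 -0.2461  0.045 ]
S wheel [0.5728 0.146  0.118 ]
S headTL [ 0.4852 -0.3023  0.109 ]
S headTR [ 0.4955 -0.2649  0.109 ]
S eye [ 0.4961 -0.2865  0.088 ]
S baseL [ 0.5183 -0.0466  0.012 ]
S base near [ 0.6166 -0.047   0.012 ]
S base R [0.6216 0.199  0.012 ]
```

>>> step_arm --increments "0 0.05 -0.015 0 5;0 0.1 -0.03 0 10;0 0.15 -0.05 0 15;0 0.2 -0.065 0 20;0 0.25 -0.08 0 25;0 0.31 -0.1 0 31;0 0.368 -0.116 0 31;0 0.368 -0.116 0 31;0 0.368 -0.116 0 31;0 0.368 -0.116 0 31"

```text
t: 1.35
eef_pos: [0.4918, -0.2852, 0.2051]
tool_rot: [[0.98, -0.197, -0.0], [-0.197, -0.98, 0.001], [-0.001, -0.001, -1.0]]
contact_force: [0.1, -0.2, -0.4]
grip_width: 0.0937
```

```bash
python3 - <<'E'
from h import *
f=grab('wrist')
cv2.imwrite('pics/w1.png',cv2.cvtColor(cv2.resize(f['color'],(800,600),interpolation=cv2.INTER_CUBIC),cv2.COLOR_RGB2BGR))
print(f['fx'],f['fy'],f['cx'],f['cy'],f['extrinsics']);s=telemetry.get_state();print(s['eef_pos'],s['tool_rot'],s['joint_positions'])
for p in [(.492,-.284,.109),(.564,.146,.118),(.564,.016,.128)]: print(proj(f,p,True)/.7)
E
```

```text
325.19226210127806 325.19226210127806 277.9340843361168 210.51789939086527 [[-1.99620687e-01  9.40408193e-01  2.75288961e-01  5.71367188e-01]
 [-9.79873185e-01 -1.91680866e-01 -5.57403451e-02 -3.01492854e-01]
 [ 3.48949164e-04 -2.80875197e-01  9.59744238e-01  3.85201866e-01]
 [ 0.00000000e+00  0.00000000e+00  0.00000000e+00  1.00000000e+00]]
[ 0.49187149 -0.28520738  0.20518083] [[ 9.80296170e-01 -1.97533098e-01 -3.08636533e-04]
 [-1.97532728e-01 -9.80295827e-01  9.55812263e-04]
 [-4.91359663e-04 -8.76013284e-04 -9.99999496e-01]] [-5.90177522e-01  3.42031280e-01  1.46620825e+00  6.40214303e-04
  1.33414152e+00  1.17930911e+00]
[394.79966366 301.4052022 ]
[-65.242069   319.41048827]
[ -2.51653626 294.99106929]
```

View pics/w1.png

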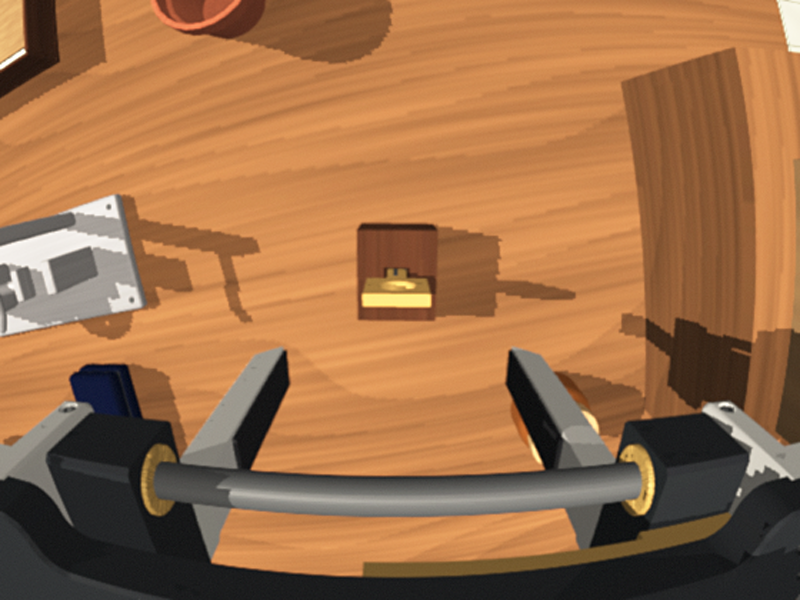

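```bash
python3 - <<'E'
from h import *
f=dict(np.load('pics/wrist.npz'));s=telemetry.get_state()
P=[at(f,u*.7,v*.7,.109,True) for u,v in [(362,290.5),(432,290.5),(431.5,307),(362.5,307)]]
c=np.mean(P,0);print(np.round(P,4),c,np.linalg.norm(P[0]-P[1]),np.linalg.norm(P[0]-P[3]))
d=P[1]-P[0]+P[2]-P[3];print('yaw of -y',np.degrees(np.arctan2(d[1],d[0])))
print('tool shift',s['tool_rot'].T@(np.r_[c[:2],.069]-s['eef_pos']))
E
```

```text
[[ 0.5029 -0.2656  0.109 ]
 [ 0.4943 -0.3079  0.109 ]
 [ 0.4839 -0.3057  0.109 ]
 [ 0.4925 -0.2635  0.109 ]] [ 0.49338128 -0.28567353  0.109     ] 0.04317397533655827 0.010645157806329172
yaw of -y -101.52055639807455
tool shift [0.00163903 0.00027802 0.13617985]
```

>>> step_arm --increments "0 0.002 0 0.05 0;0 0.002 0 0.1 0;0 0.002 0 0.13 0;0 0.002 0 0.136 0;0 0.002 0 0.136 0;255 0.002 0 0.136 0;255 0.002 0 0.136 0;255 0.002 0 0.136 0;255 0.002 0 0.136 0;255 0.002 0 0.136 0" --squeeze 30

```text
t: 2.65
eef_pos: [0.4938, -0.2855, 0.0692]
tool_rot: [[0.98, -0.198, -0.0], [-0.198, -0.98, 0.001], [-0.0, -0.001, -1.0]]
contact_force: [-0.3, 0.2, 0.1]
grip_width: 0.0473
```

>>> step_arm --increments "255 0 0 0 0;255 0 0 0 0;255 0 0 0 0;255 0 0 -0.02 0;255 0 0 -0.04 0;255 0 0 -0.07 0;255 0 0 -0.1 0;255 0 0 -0.13 0;255 0 0 -0.14 0;255 0 0 -0.14 0"

```text
t: 3.9
eef_pos: [0.4938, -0.2856, 0.2089]
tool_rot: [[0.98, -0.198, -0.0], [-0.198, -0.98, 0.001], [-0.0, -0.001, -1.0]]
contact_force: [-0.3, 0.5, -0.8]
grip_width: 0.0417
```

>>> step_arm --increments "255 -0.01 -0.04 0 -2;255 -0.025 -0.09 0 -5;255 -0.04 -0.14 0 -8;255 -0.055 -0.19 0 -9.7;255 -0.07 -0.24 0 -9.7;255 -0.08 -0.28 0 -9.7;255 -0.083 -0.291 0 -9.7;255 -0.083 -0.291 0 -9.7;255 -0.083 -0.291 0 -9.7;255 -0.083 -0.291 0 -9.7"

```text
t: 5.15
eef_pos: [0.47, 0.0151, 0.209]
tool_rot: [[1.0, -0.031, -0.001], [-0.031, -1.0, 0.001], [-0.001, -0.001, -1.0]]
contact_force: [-0.4, -0.5, -0.6]
grip_width: 0.0417
```

```bash
python3 - <<'E'
from h import *
f=grab('wrist')
cv2.imwrite('pics/w2.png',cv2.cvtColor(cv2.resize(f['color'],(800,600),interpolation=cv2.INTER_CUBIC),cv2.COLOR_RGB2BGR))
s=telemetry.get_state();print(s['eef_pos'],s['tool_rot'])
for p in [(.564,.146,.118),(.564,.016,.128),(.536,.016,.128)]: print(proj(f,p,True)/.7)
E
```

```text
[0.47000475 0.01527966 0.20901141] [[ 9.99525453e-01 -3.08005856e-02 -4.38373112e-04]
 [-3.08002100e-02 -9.99525209e-01  8.39256973e-04]
 [-4.64014583e-04 -8.25356723e-04 -9.99999552e-01]]
[180.5302617  164.54072107]
[389.82116139 145.77392464]
[391.55859803 195.51596569]
```

View pics/w2.png

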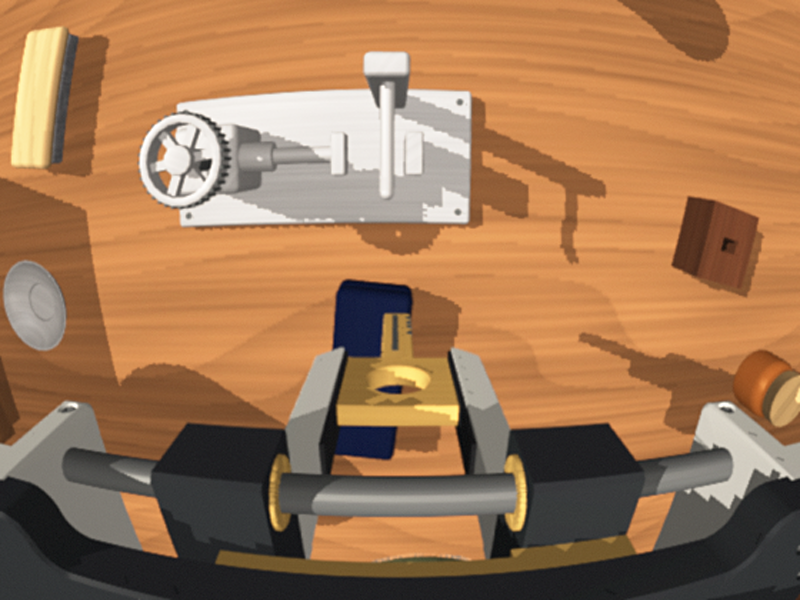

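```bash
python3 - <<'E'
from h import *
f=dict(np.load('pics/wrist.npz'));s=telemetry.get_state()
g=lambda n,u,v,z:print(n,at(f,u*.7,v*.7,z,True).round(4))
g('hub top?',179,160,.118);g('wheel C',184,160,.118)
g('tip top(z .136)',386.5,183,.132);g('tip end',386,198,.130)
g('peg mid',387.5,140,.128);g('peg root',388.5,90,.128)
for u,v in[(470,91),(180,103),(180,227),(470,223)]:g('base',u,v,.012)
g('stop L',406,153,.078);g('stop near',406,174,.078);g('stop far',406,131,.078);g('plunger face',346,153,.072)
R,t=s['tool_rot'],s['eef_pos']
for zz in(.021,-.083):
  for x in(-.004,.004):
    for y in(-.021,.021): print('key',zz,x,y,(proj(f,t+R@np.array([x,y,-.019-zz]),True)/.7).round(1))
E
```

```text
hub top? [0.567  0.1469 0.118 ]
wheel C [0.5665 0.1433 0.118 ]
tip top(z .136) [0.5433 0.0185 0.132 ]
tip end [0.5348 0.0191 0.13  ]
peg mid [0.5673 0.0172 0.128 ]
peg root [0.5958 0.0157 0.128 ]
base [ 0.614  -0.0482  0.012 ]
base [0.6232 0.1959 0.012 ]
base [0.5145 0.2041 0.012 ]
base [ 0.5052 -0.046   0.012 ]
stop L [0.5613 0.0062 0.078 ]
stop near [0.5472 0.0066 0.078 ]
stop far [0.576  0.0057 0.078 ]
plunger face [0.5632 0.0464 0.072 ]
key 0.021 -0.004 -0.021 [337.  421.7]
key 0.021 -0.004 0.021 [456.8 421.4]
key 0.021 0.004 -0.021 [335.7 401.9]
key 0.021 0.004 0.021 [458.  401.6]
key -0.083 -0.004 -0.021 [359.  324.5]
key -0.083 -0.004 0.021 [434.4 324.3]
key -0.083 0.004 -0.021 [358.6 310.8]
key -0.083 0.004 0.021 [434.7 310.6]
```

```bash
python3 - <<'E'
from h import *
f=dict(np.load('pics/wrist.npz'));s=dict(np.load('pics/scene.npz'))
for z in(.128,.14,.15,.16,.18): print(z,'scene',(proj(s,(.608,.016,z))/.7).round(), 'wrist',(proj(f,(.613,.016,z),True)/.7).round())
print(at(f,372*.7,281*.7,.039,True))
E
```

```text
0.128 scene [410. 303.] wrist [387.  61.]
0.14 scene [410. 298.] wrist [386.  56.]
0.15 scene [410. 293.] wrist [386.  51.]
0.16 scene [410. 288.] wrist [386.  46.]
0.18 scene [411. 278.] wrist [384.  35.]
[0.46530486 0.03469603 0.039     ]
```

>>> step_arm --increments "255 0.02 -0.003 0 0;255 0.04 -0.0055 0.02 0.4;255 0.04 -0.0055 0.05 0.4;255 0.04 -0.0055 0.08 0.4;255 0.04 -0.0055 0.095 0.4;255 0.04 -0.0055 0.098 0.4;255 0.04 -0.0055 0.098 0.4;255 0.04 -0.0055 0.098 0.4;255 0.04 -0.0055 0.098 0.4;255 0.04 -0.0055 0.098 0.4"

```text
t: 6.45
eef_pos: [0.5102, 0.0196, 0.1113]
tool_rot: [[0.999, -0.038, 0.0], [-0.038, -0.999, 0.001], [0.0, -0.001, -1.0]]
contact_force: [-0.3, 0.3, -1.0]
grip_width: 0.0414
```

```bash
python3 - <<'E'
from h import *
f=grab('wrist');c=f['color'][:330]
cv2.imwrite('pics/w3.png',cv2.cvtColor(cv2.resize(c[40:310,160:400],None,fx=2.2,fy=2.2,interpolation=cv2.INTER_CUBIC),cv2.COLOR_RGB2BGR))
s=telemetry.get_state();print(s['eef_pos'],s['tool_rot'][:,0])
q=lambda p:((proj(f,p,True)-[160,40])*2.2).round(1)
R,t=s['tool_rot'],s['eef_pos']
print('eye centre',q(t+R@[0,0,-.019]),'head top',q(t+R@[.004,.021,-.04]),q(t+R@[.004,-.021,-.04]),'pegtip',q((.535,.0187,.130)),'peg',q((.5625,.0175,.128)))
E
```

```text
[0.51015553 0.01962639 0.11120041] [ 9.99286338e-01 -3.77726749e-02 -1.96823539e-04]
eye centre [259.6 505.3] head top [353.8 530.3] [165.7 530.8] pegtip [259.3 411.7] peg [259.7 296.3]
```

View pics/w3.png

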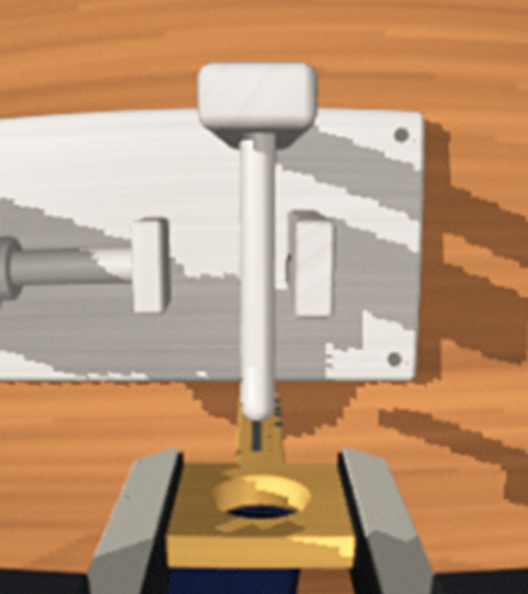

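>>> step_arm --increments "255 0.01 0 0 0;255 0.02 0 0 0;255 0.03 0 0 0;255 0.04 0 0 0;255 0.048 0 0 0;255 0.053 0 0 0;255 0.053 0 0 0;255 0.053 0 0.004 0;255 0.053 0 0.007 0;255 0.053 0 0.007 0"

```text
t: 7.75
eef_pos: [0.5629, 0.0176, 0.1039]
tool_rot: [[0.999, -0.038, -0.001], [-0.038, -0.999, 0.001], [-0.001, -0.001, -1.0]]
contact_force: [-0.1, -0.6, -0.8]
grip_width: 0.0418
```

```bash
python3 - <<'E'
from h import *
f=grab('wrist');c=f['color'];g=grab('scene')['color']
a=cv2.resize(c[40:330,160:400],None,fx=1.6,fy=1.6,interpolation=cv2.INTER_CUBIC);b=cv2.resize(g[160:276,230:370],(400,332),interpolation=cv2.INTER_CUBIC)
im=np.zeros((max(a.shape[0],332),a.shape[1]+400,3),np.uint8);im[:a.shape[0],:a.shape[1]]=a;im[:332,a.shape[1]:]=b
cv2.imwrite('pics/w4.png',im[...,::-1])
E
```

```text
(no output)
```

View pics/w4.png

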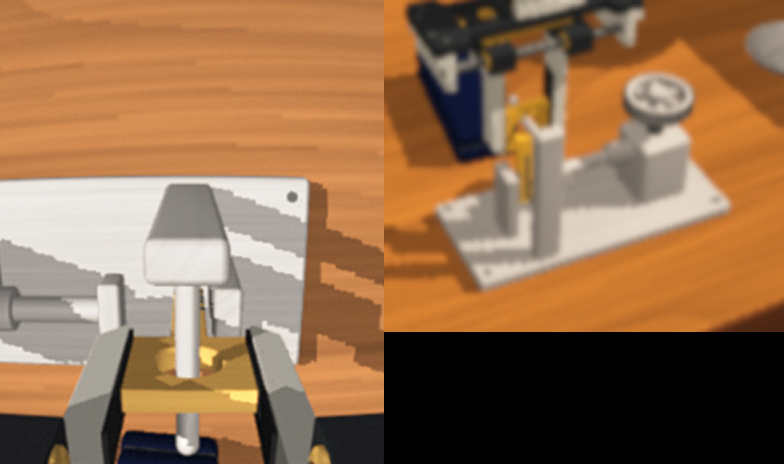

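>>> step_arm --increments "255 0 0 0.001 0;255 0 0 0.002 0;255 0 0 0.0022 0;255 0 0 0.0022 0;130 0 0 0.0022 0;125 0 0 0.0022 0;115 0 0 0.0022 0;90 0 0 0.0022 0;60 0 0 0.0022 0;60 0 0 0.0022 0" --squeeze 10

```text
t: 9.1
eef_pos: [0.5631, 0.0176, 0.102]
tool_rot: [[0.999, -0.038, -0.0], [-0.038, -0.999, 0.001], [-0.0, -0.001, -1.0]]
contact_force: [-0.2, -0.4, 0.5]
grip_width: 0.0717
```

```bash
python3 - <<'E'
from h import *
f=grab('wrist');c=f['color'];g=grab('scene')['color']
a=cv2.resize(c[40:330,160:400],None,fx=1.6,fy=1.6,interpolation=cv2.INTER_CUBIC);b=cv2.resize(g[160:276,230:370],(400,332),interpolation=cv2.INTER_CUBIC)
im=np.zeros((max(a.shape[0],332),a.shape[1]+400,3),np.uint8);im[:a.shape[0],:a.shape[1]]=a;im[:332,a.shape[1]:]=b
cv2.imwrite('pics/w5.png',im[...,::-1])
E
```

```text
(no output)
```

View pics/w5.png

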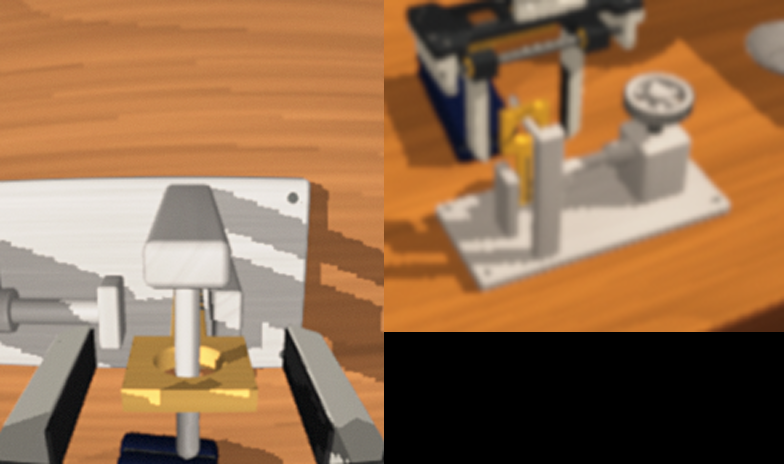

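>>> step_arm --increments "60 0 0 -0.03 0;60 0 0 -0.08 0;60 0 0 -0.1 0;0 0 -0.04 -0.1 -10;0 0 -0.09 -0.1 -20;0 -0.001 -0.1295 -0.1 -30;0 -0.001 -0.1295 -0.1 -40;0 -0.001 -0.1295 -0.1 -50;0 -0.001 -0.1295 -0.1 -60;0 -0.001 -0.1295 -0.1 -70" --squeeze 60

```text
t: 10.45
eef_pos: [0.567, 0.147, 0.2021]
tool_rot: [[0.372, 0.928, -0.0], [0.928, -0.372, 0.001], [0.001, -0.0, -1.0]]
contact_force: [-0.4, -1.1, 0.4]
grip_width: 0.094
```

>>> step_arm --increments "0 0 0 0 -10.5;0 0 0 0 -21;0 0 0 0 -31.5;0 0 0 0 -42;0 0 0 0 -52.5;0 0 0 0 -63;0 0 0 0 -73.5;0 0 0 0 -84;0 0 0 0 -94;0 0 0 0 -100"

```text
t: 11.7
eef_pos: [0.567, 0.147, 0.2021]
tool_rot: [[-0.98, 0.201, -0.0], [0.201, 0.98, 0.001], [0.0, 0.001, -1.0]]
contact_force: [-0.3, -0.1, -0.2]
grip_width: 0.0939
```

```bash
python3 - <<'E'
from h import *
s=telemetry.get_state();print(s['joint_positions'],s['eef_pos'],s['tool_rot'])
print(s['tool_rot'].T@(np.array([.567,.147,.2])-s['eef_pos']))
E
```

```text
[ 1.90824943e-01  3.82334303e-01  1.41902937e+00  8.24816848e-04
  1.34029935e+00 -1.17817741e+00] [0.56696158 0.14702103 0.20205148] [[-9.79670761e-01  2.00611939e-01 -2.21324961e-04]
 [ 2.00611716e-01  9.79670526e-01  7.75093759e-04]
 [ 3.72318604e-04  7.14936313e-04 -9.99999675e-01]]
[-4.26215525e-05 -1.43576168e-05  2.05145186e-03]
```

>>> step_arm --increments "0 0 0 0 -10.5;0 0 0 0 -21;0 0 0 0.02 -31.5;0 0 0 0.04 -42;0 0 0 0.05 -52.5;0 0 0 0.06 -63;0 0 0 0.075 -70;0 0 0 0.095 -72;0 0 0 0.11 -72;0 0 0 0.111 -72"

```text
t: 12.95
eef_pos: [0.5665, 0.147, 0.0901]
tool_rot: [[-0.494, -0.869, -0.002], [-0.869, 0.494, 0.0], [0.001, 0.002, -1.0]]
contact_force: [-0.6, 0.2, 0.9]
grip_width: 0.0937
```

```bash
python3 - <<'E'
from h import *
f=grab('wrist')
cv2.imwrite('pics/w6.png',cv2.cvtColor(cv2.resize(f['color'],(640,480),interpolation=cv2.INTER_CUBIC),cv2.COLOR_RGB2BGR))
s=telemetry.get_state();print(s['joint_positions'],s['eef_pos'],s['contact_force'],s['moment'],s['tool_rot'][:,1])
R,t=s['tool_rot'],s['eef_pos']
print([(proj(f,t+R@np.array([x,y,-.027]),True)/560*640).round() for x,y in[(0,0),(.03,0),(-.03,0),(0,.03),(0,-.03)]])
E
```

```text
[ 1.90963129e-01  4.92718481e-01  1.53309842e+00  9.03872190e-04
  1.11640591e+00 -2.43412660e+00] [0.56686546 0.14708724 0.09090048] [0.12192961 0.72871621 0.75291204] [ 0.06416909 -0.11859795  0.03703135] [-0.86935499  0.49418709  0.00100672]
[array([316., 320.]), array([315., 259.]), array([316., 372.]), array([380., 319.]), array([252., 319.])]
```

View pics/w6.png

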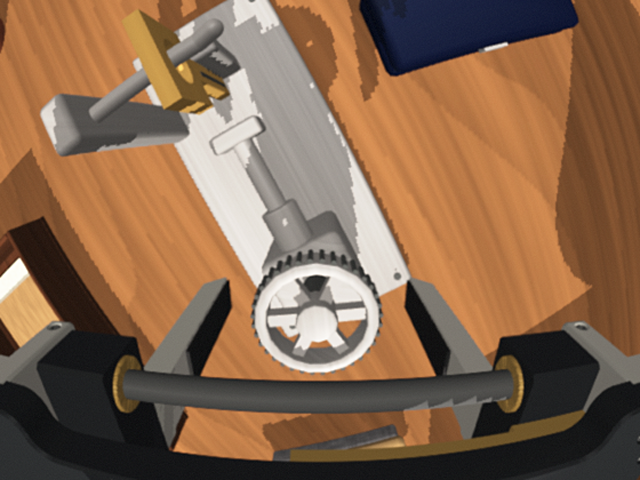

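>>> step_arm --increments "255 0 0 0 0;255 0 0 0 0;255 0 0 0 0;255 0 0 0 0;255 0 0 0 0;255 0 0 0 0;255 0 0 0 0;255 0 0 0 10;255 0 0 0 20;255 0 0 0 20"

```text
t: 14.25
eef_pos: [0.5668, 0.1473, 0.0911]
tool_rot: [[-0.761, -0.649, -0.001], [-0.649, 0.761, 0.001], [-0.0, 0.001, -1.0]]
contact_force: [-0.3, 0.5, 3.6]
grip_width: 0.0587
```

```bash
cat > m.py <<'E'
from h import *
s=telemetry.get_state();R=s['tool_rot'];print(s['t'],'yaw',np.degrees(np.arctan2(R[1,0],R[0,0])).round(2),'j6',s['joint_positions'][5],'F',s['contact_force'].round(2),'M',s['moment'].round(3),s['grip_width'],'eff',s['effort'].round(3),s['eef_pos'])
E
python3 m.py
```

```text
14.25 yaw -139.56 j6 -2.0859217157964323 F [-0.27  0.53  3.63] M [ 0.164 -0.154 -0.184] 0.058710532082023086 eff [  0.125 -58.33  -30.415  -0.166   0.12    1.79 ] [0.56683378 0.14731013 0.09111361]
```

>>> step_arm --increments "255 0 0 0 7;255 0 0 0 14;255 0 0 0 21;255 0 0 0 28;255 0 0 0 35;255 0 0 0 42;255 0 0 0 49;255 0 0 0 56;255 0 0 0 63;255 0 0 0 70"

```text
t: 15.5
eef_pos: [0.5667, 0.1488, 0.0911]
tool_rot: [[-0.871, 0.492, -0.001], [0.492, 0.871, 0.003], [0.002, 0.002, -1.0]]
contact_force: [0.9, 9.3, 0.7]
grip_width: 0.0589
```

```bash
python3 m.py; python3 - <<'E'
from h import *
f=grab('scene')['color'][160:276,230:370]
w=grab('wrist')['color']
im=np.hstack([cv2.resize(f,(400,332),interpolation=cv2.INTER_CUBIC),cv2.resize(w[:332],(400,332))])
cv2.imwrite('pics/w7.png',im[...,::-1])
E
```

```text
15.5 yaw 150.54 j6 -0.8654171556549172 F [0.86 9.29 0.73] M [ 1.835 -0.442  0.15 ] 0.0589438023153472 eff [ -5.715 -59.907 -29.949  -1.991   1.017  -1.826] [0.56671591 0.14875762 0.09109307]
```

View pics/w7.png

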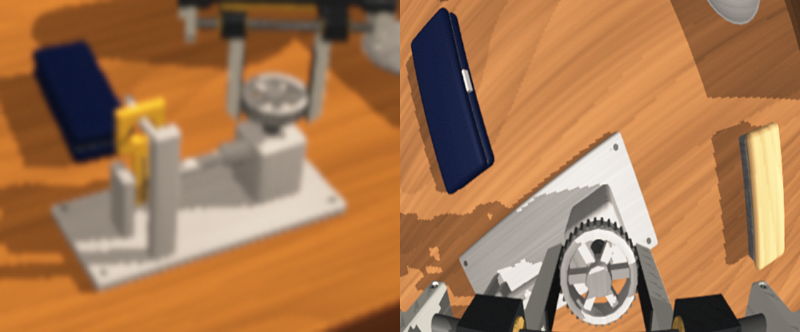

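>>> step_arm --increments "255 0 0 0 2;255 0 0 0 4;255 0 0 0 6;255 0 0 0 8;255 0 0 0 10;255 0 0 0 12;255 0 0 0 14;255 0 0 0 16;255 0 0 0 18;255 0 0 0 20"

```text
t: 16.85
eef_pos: [0.567, 0.1492, 0.0911]
tool_rot: [[-0.649, 0.761, 0.0], [0.761, 0.649, 0.004], [0.003, 0.003, -1.0]]
contact_force: [4.5, 6.1, -0.8]
grip_width: 0.059
```

```bash
python3 m.py
```

```text
16.85 yaw 130.44 j6 -0.5146573379889693 F [ 4.55  6.08 -0.83] M [ 0.936 -0.973  0.231] 0.05897133241305361 eff [ -2.641 -60.567 -29.439  -0.824   1.539  -0.386] [0.56701951 0.14916442 0.09113883]
```

>>> step_arm --increments "255 0 0 0 1.5;255 0 0 0 3;255 0 0 0 4.5;255 0 0 0 6;255 0 0 0 7.5;255 0 0 0 9;255 0 0 0 10.5;255 0 0 0 12;255 0 0 0 13.5;255 0 0 0 15"

```text
t: 18.1
eef_pos: [0.5673, 0.1494, 0.0911]
tool_rot: [[-0.428, 0.904, 0.001], [0.904, 0.428, 0.004], [0.003, 0.003, -1.0]]
contact_force: [6.0, 4.7, -1.1]
grip_width: 0.0592
```

```bash
python3 m.py
```

```text
18.1 yaw 115.35 j6 -0.25127888415877075 F [ 5.95  4.75 -1.13] M [ 0.725 -1.143  0.241] 0.059234563671936837 eff [ -1.965 -60.811 -29.375  -0.548   1.638  -0.214] [0.5672908  0.14937678 0.09110477]
```

>>> step_arm --increments "255 0 0 0 1.5;255 0 0 0 3;255 0 0 0 4.5;255 0 0 0 6;255 0 0 0 7.5;255 0 0 0 9;255 0 0 0 10.5;255 0 0 0 12;255 0 0 0 13;255 0 0 0 14"

```text
t: 19.35
eef_pos: [0.5676, 0.1495, 0.0911]
tool_rot: [[-0.195, 0.981, 0.002], [0.981, 0.195, 0.005], [0.004, 0.003, -1.0]]
contact_force: [6.9, 4.0, -1.8]
grip_width: 0.0587
```

```bash
python3 m.py
```

```text
19.35 yaw 101.27 j6 -0.005625607079761134 F [ 6.86  4.02 -1.81] M [ 0.66  -1.15   0.216] 0.058712579456878154 eff [-1.5760e+00 -6.0931e+01 -2.9354e+01 -4.0400e-01  1.6710e+00 -6.0000e-02] [0.5676475  0.14948124 0.09114227]
```

>>> step_arm --increments "255 0 0 0 1.5;255 0 0 0 3;255 0 0 0 4.5;255 0 0 0 6;255 0 0 0 7.5;255 0 0 0 9;255 0 0 0 10.5;255 0 0 0 12;255 0 0 0 13;255 0 0 0 14"

```text
t: 20.6
eef_pos: [0.568, 0.1495, 0.0911]
tool_rot: [[0.049, 0.999, 0.003], [0.999, -0.049, 0.005], [0.005, 0.003, -1.0]]
contact_force: [5.9, 2.8, -1.6]
grip_width: 0.0591
```

```bash
python3 m.py
```

```text
20.6 yaw 87.19 j6 0.24007410814706936 F [ 5.91  2.78 -1.64] M [ 0.505 -1.166  0.214] 0.059114204837906845 eff [ -1.221 -61.    -29.361  -0.279   1.683  -0.061] [0.56800749 0.14946442 0.09113706]
```

>>> step_arm --increments "255 0 0 0 1.5;255 0 0 0 3;255 0 0 0 4.5;255 0 0 0 6;255 0 0 0 7;255 0 0 0 8;255 0 0 0 9;255 0 0 0 10;255 0 0 0 11;255 0 0 0 12"

```text
t: 21.85
eef_pos: [0.5683, 0.1495, 0.0912]
tool_rot: [[0.257, 0.966, 0.004], [0.966, -0.257, 0.005], [0.006, 0.002, -1.0]]
contact_force: [6.4, 3.0, -1.0]
grip_width: 0.0589
```

```bash
python3 m.py
```

```text
21.85 yaw 75.11 j6 0.4508846526439567 F [ 6.4   2.98 -1.02] M [ 0.471 -1.098  0.287] 0.05893545463657887 eff [-1.0160e+00 -6.0946e+01 -2.9506e+01 -1.6000e-01  1.5650e+00 -1.6000e-02] [0.5682903  0.14946673 0.09115303]
```

>>> step_arm --increments "255 0 0 0 1;255 0 0 0 2;255 0 0 0 3;255 0 0 0 4;255 0 0 0 5;255 0 0 0 6;255 0 0 0 7;255 0 0 0 8;255 0 0 0 8;255 0 0 0 8"

```text
t: 23.1
eef_pos: [0.5685, 0.1494, 0.0911]
tool_rot: [[0.39, 0.921, 0.004], [0.921, -0.39, 0.005], [0.006, 0.002, -1.0]]
contact_force: [4.9, 2.4, -0.8]
grip_width: 0.0593
```

```bash
python3 m.py
```

```text
23.1 yaw 67.06 j6 0.5912727098785392 F [ 4.85  2.39 -0.8 ] M [ 0.424 -0.99   0.22 ] 0.05928994294785137 eff [ -0.99  -60.79  -29.755  -0.187   1.351   0.22 ] [0.56846238 0.14939035 0.09112542]
```

Still free at about 173°. One combined look to check plunger and key.

```bash
python3 - <<'E'
from h import *
f=grab('scene')['color'][190:276,240:360]
w=grab('wrist')['color']
im=np.hstack([cv2.resize(f,(420,300),interpolation=cv2.INTER_CUBIC),cv2.resize(w[:300],(380,300))])
cv2.imwrite('pics/w8.png',im[...,::-1])
E
```

```text
(no output)
```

View pics/w8.png

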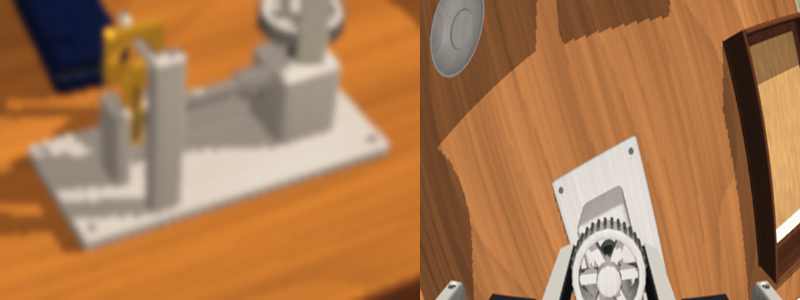

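>>> step_arm --increments "255 0 0 0 1;255 0 0 0 2;255 0 0 0 3;255 0 0 0 4;255 0 0 0 5;255 0 0 0 6;255 0 0 0 7;255 0 0 0 8;255 0 0 0 9;255 0 0 0 10"

```text
t: 24.45
eef_pos: [0.5687, 0.1493, 0.0911]
tool_rot: [[0.544, 0.839, 0.005], [0.839, -0.544, 0.005], [0.006, 0.002, -1.0]]
contact_force: [5.5, 2.6, -2.2]
grip_width: 0.0592
```

```bash
python3 m.py
```

```text
24.45 yaw 57.02 j6 0.7666362000405004 F [ 5.51  2.6  -2.2 ] M [ 0.33  -1.014  0.685] 0.05923481313194585 eff [ -1.159 -60.881 -29.72    0.184   1.41    0.44 ] [0.56867995 0.1492806  0.09112794]
```

>>> step_arm --increments "255 0 0 0 0;255 0 0 0 0;255 0 0 0 0;255 0 0 0 0;255 0 0 0 0;255 0 0 0 0;255 0 0 0 0;255 0 0 0 0;255 0 0 0 0;255 0 0 0 0"

```text
t: 25.7
eef_pos: [0.5687, 0.1493, 0.0911]
tool_rot: [[0.544, 0.839, 0.005], [0.839, -0.544, 0.005], [0.006, 0.002, -1.0]]
contact_force: [3.6, 2.4, -0.3]
grip_width: 0.0592
```

```bash
python3 m.py
```

```text
25.7 yaw 57.01 j6 0.7667750643699935 F [ 3.59  2.43 -0.27] M [ 0.453 -0.74   0.516] 0.05916018566736021 eff [ -1.57  -60.516 -30.071  -0.147   1.042   0.508] [0.56870297 0.14926105 0.09111204]
```

```bash
python3 - <<'E'
from h import *
a=[]
for i in range(12):
    viewer.grab_frame('top');a.append(telemetry.get_state()['moment'][2])
print(np.round(a,3),np.mean(a))
E
```

```text
[0.514 0.461 0.456 0.469 0.515 0.524 0.532 0.526 0.482 0.509 0.482 0.466] 0.49472494905611447
```

>>> step_arm --increments "255 0 0 0 0.1;255 0 0 0 0.2;255 0 0 0 0.3;255 0 0 0 0.4;255 0 0 0 0.5;255 0 0 0 0.6;255 0 0 0 0.7;255 0 0 0 0.8;255 0 0 0 0.9;255 0 0 0 1"

```text
t: 27.55
eef_pos: [0.5687, 0.1492, 0.0911]
tool_rot: [[0.559, 0.829, 0.005], [0.829, -0.559, 0.005], [0.006, 0.002, -1.0]]
contact_force: [4.2, 2.6, -0.5]
grip_width: 0.0588
```

```bash
python3 m.py;python3 - <<'E'
from h import *
a=[]
for i in range(10):
    viewer.grab_frame('top');a.append(telemetry.get_state()['moment'][2])
print(np.round(a,3),np.mean(a))
E
```

```text
27.55 yaw 56.0 j6 0.7843566575968404 F [ 4.16  2.57 -0.5 ] M [ 0.458 -0.75   0.676] 0.058773481593733114 eff [-1.7090e+00 -6.0530e+01 -3.0037e+01  2.0000e-03  1.0680e+00  7.2400e-01] [0.56871573 0.14924658 0.09112191]
[0.688 0.611 0.654 0.673 0.653 0.719 0.681 0.66  0.671 0.697] 0.6707130513411166
```

>>> step_arm --increments "255 0 0 0 0;0 0 0 0 0;0 0 0 0 0;0 0 0 0 0;0 0 0 0 0;0 0 0 0 0;0 0 0 0 0;0 0 0 -0.04 0;0 0 0 -0.09 0;0 0 0 -0.12 0"

```text
t: 29.3
eef_pos: [0.5685, 0.1488, 0.2137]
tool_rot: [[0.559, 0.829, 0.007], [0.829, -0.559, 0.005], [0.008, 0.003, -1.0]]
contact_force: [-0.3, 0.2, -0.7]
grip_width: 0.094
```

>>> step_arm --increments "0 -0.04 0 0 0;0 -0.08 0 0 0;0 -0.1 0 0 0;0 -0.1 0 0 0;0 -0.1 0 0 0;0 -0.1 0 0 0;0 -0.1 0 0 0;0 -0.1 0 0 0;0 -0.1 0 0 0;0 -0.1 0 0 0"

```text
t: 30.55
eef_pos: [0.5126, 0.0659, 0.2129]
tool_rot: [[0.559, 0.829, 0.007], [0.829, -0.559, 0.005], [0.008, 0.003, -1.0]]
contact_force: [0.0, 0.0, 0.3]
grip_width: 0.0941
```

```bash
python3 m.py; python3 - <<'E'
from h import *
f=grab('scene')['color'][175:276,235:365]
w=grab('wrist')['color'];t=grab('top')['color'][160:250,210:340]
im=np.hstack([cv2.resize(x,(400,300),interpolation=cv2.INTER_CUBIC) for x in (f,w)])
im=np.vstack([im,np.hstack([cv2.resize(t,(400,300),interpolation=cv2.INTER_CUBIC),cv2.resize(grab('top')['color'],(400,300))])])
cv2.imwrite('pics/w9.png',im[...,::-1])
E
```

```text
30.55 yaw 56.01 j6 0.6466451470518265 F [0.05 0.01 0.31] M [-0.001 -0.022 -0.04 ] 0.09410732301573732 eff [ 3.7000e-02 -4.8182e+01 -3.5317e+01  8.0000e-02 -5.2000e-02  1.0000e-03] [0.51258909 0.06590498 0.21289537]
```

View pics/w9.png

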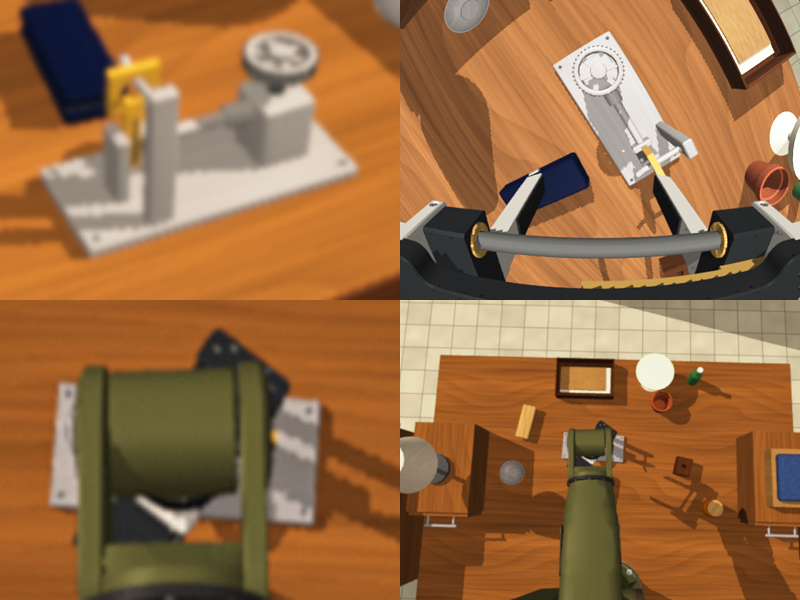

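```bash
python3 -c "
from rig import ticket
print(ticket.close_job())"
```

```text
the job is handed in; nothing more can be done
None
```

The key is hanging by its eye on the peg with its blade between the fixed stop and the plunger. The wheel is wound firm, and I handed the job in at about 31 s of the 69 s allowed.

- **Hanging:** I gripped the key across its head, lifted it out of the block and slid it onto the peg. I then lowered it until it hung and let go. The close-up picture showed the peg through the eye and the key free of the fingers.
- **Winding:** I turned the wheel clockwise in one stroke of about 184°. The torque stayed near 0.2 N m until the spring bit, then climbed to a steady 0.67 N m (peak reading 0.72), a little over the 0.6 N m asked and under 1 N m. I then let go and backed the gripper clear.
- **Last checks:** The final pictures show the key upright on the peg with the plunger against its blade. The gripper is at 0.21 m height with about zero contact force. The other things on the table look unmoved.

**Not confirmed:**
- I could not measure the plunger's grip directly. From the torque I estimate about 40 N while winding. That is right at the 40 N limit, so the final check relies on the wheel easing back when I let go.
- Readings partly disagreed. The first stop read 0.69 N m at the end of the turn but only 0.50 N m at rest. I took that as the wheel's drag relaxing and added 1° more, which gave the steady 0.67 N m.

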